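# Lift a freshly varnished drawer knob with tongs

### The arm

A 6-joint arm with a two-finger parallel gripper is mounted at the origin on a cart in front of the work surface, level with it; the furniture and walls round the work are solid. World frame = base frame: x ahead of the robot, y to its left, z up, the work surface at z = 0. Lengths are in mm, angles in rad, forces in N, time in s.
With the tool pointing down it reaches from about 350 to 775 mm from the base axis. Payload 7.3 kg.
Tool frame: the origin (TCP) lies at the very end of the fingers, on their centre line; the grasp point (between the pads) lies 19 mm behind it (bot.grip_point_offset is the distance from the TCP to the grasp point, in mm); z points along the fingers, y is the line along which they close (so a half turn about z gives the same grasp; the last joint's range is limited). The gripper opens to 92 mm and grips with 3 to 60 N. Pads are 19 mm wide; open, the fingers measure 130 mm over their backs; the gripper's body (75 mm by 190 mm) begins 47 mm behind the grasp point.
Start: joints at [1.093, 0.342, 1.524, -0, 1.275, -0.146], TCP at [171.002, 496.39, 226.741] pointing down, gripper open.
Joint ranges: [-2.53, 2.53], [-0.77, 2.02], [0.04, 2.7], [-1, 4.14], [0.28, 2.66], [-3.11, 3.11]. Speed limits (rad/s): [2.57, 2.57, 3.14, 3.14, 3.14, 3.14].

### API

Orientations are given as [roll, pitch, yaw] about the fixed x, y, z axes, in that order (R = Rz(yaw) Ry(pitch) Rx(roll)).
In Python, from plant import bot gives the robot as it stands. The module is installed in compiled form; this text tells all that it offers.
- The arm moves only by the shell command python3 -m jog 'ROWS' [OPENING]. ROWS is JSON, a list of rows, each a list of 6 numbers: the shift along the tool's x, y, z in mm, then the turn, a rotation vector about the tool's x, y, z in rad. In form: [[dx, dy, dz, rx, ry, rz], ...]. A call has 1 to 12 rows; each row shifts and turns the commanded pose from where the row before left it, along the tool's axes as they then stand; what a row does not reach is not made up. A row lasts 1/10 s, in which the tool goes at most 50 mm and 8.59 degrees, less where a joint would pass 70% of its speed; a pose out of reach is approached as far as the arm can. A call with a gripper value outside its range is refused whole. OPENING is the opening in per cent of the stroke, from 0 (shut) to 100 (fully open), set as the call begins (- or left out, the last holds). The fingers move at their own pace and stop on an object; the grip force is fixed at half the most. Time passes only in rows, so rows that do not move let the fingers close. It gives the time, the measured TCP pose, the force, the opening and the grip force at its end, in the units of the state.
- bot.get_obs(): the state, without advancing time (a new reading comes with each control period).
- bot.capture(name): name is "scene" or "side" or "wrist"; returns the picture (420x560x3 uint8, red, green, blue); there is no depth.
- bot.camera_model(name): a dict with "fx", "fy", "cx", "cy" (pixels), "position" and "orientation" of the camera in the world; the wrist camera has in their place "T_tool_cam" (4x4, takes a point from camera to tool coordinates, whose origin is the TCP and whose axes are the flange's). Camera axes: x right, y down, z forward; pixel columns grow to the right and rows downward; lengths in mm; the calibration is good to about 2 mm. A picture is of the moment at which its call begins: read the wrist's pose just before it. camera_model takes no time and is no camera call.
- bot.close_job(): hands the job in; it is judged then, once.
Trained networks look in the newest picture that a camera, given by its name, has taken for a name from the list of things; names that differ only in an ending like _2 or _b are one class to them, and where a whole thing is asked for, a point or a joint stands for the part that bears it (a point fixed in the world has none). Each returns a list of dicts, best first, with "p" (0 to 1); they miss things now and then, are a little off and sometimes report something else, mostly with a low value. They report only what shows in the picture. A call takes as long as a camera call.
- bot.outline_of(target, camera): "mask" (420x560 bool, what is visible of it) and "pixel" ([column, row] in pixels, amid what is visible of it).
The state is a dict: "time": time; "joint_positions": joint angles; "dq": joint speeds; "tau": joint torques, N m; "tool_pos": TCP position; "tcp_rot": TCP orientation; "contact_force": force on the tool from outside, world axes, zero at the start; "moment": the same for the moment, N m; "grip_width": finger opening in mm; "finger_force": force on a finger pad.
Only numpy, scipy, OpenCV 4.12 (cv2) and the standard library are available. Lean on these libraries where they do the work, as an engineer would, in place of code of your own. Each camera call takes 0.05 s, during which the arm holds its last target. There are 200 camera calls.

### The job

Two drawer knobs with wet varnish are drying on small stands. Take the tongs from their rest, close their jaws round the straight-sided knob (not the mushroom-shaped one) and lift it upright at least 8 cm above its stand; finish while still holding it there, still, in the tongs. Never touch a knob with the gripper's fingers, do not drop the knob, and leave the mushroom-shaped knob standing where it is.

Things in the scene. Friction and masses are not known exactly. Their poses are not given: they have to be found in the camera images.
- tongs: Spring tongs of bent steel strip, 210 mm long, 16 mm high, 86 g, lying flat on their rest, underside 22 mm above the desk. Origin at the hinge (closed end) on the underside; z up; x is the centre line of the open tongs, hinge to jaws. The left arm is rigid with this body, at +0.092 rad from x; the right arm hinges, at -0.092 rad when open. Squeezed, the centre line turns towards the left arm.
- tongs_left: Left (+y) arm of the tongs, rigid with tongs, same origin and axes. The spring holds the arms open with about 4 N at the grip plates, 8 N when the jaws are closed on a 26 mm round; loosely squeezed tongs can be carried on that force. Centre of mass 78 mm from the hinge.
- tongs_right: Right (-y) arm of the tongs, hinged; origin at the hinge on the underside. Squeezing the grip plates moves the jaws about 2.05 times as far as the plates.
- grip_left (a point): Centre of the outer face of the left arm's black grip plate (36 mm long, 26 mm high), 95 mm from the hinge, 8 mm above the underside. Seize from above across both plates: 51 mm wide when open, 34 mm when the jaws are closed on a 26 mm round. The plates' outer faces are parallel when squeezed halfway, to 43 mm. Fingers may reach 15 mm below the tongs there (below is only the rest's spine, 20 mm wide).
- grip_right (a point): The same on the right arm.
- jaw_left (a point): Middle of the left rubber jaw's inside at mid height, 195 mm from the hinge, 100 mm beyond the grip plate. The jaw is a shallow upright V groove, 16 mm high, 30 mm long. Middles of the jaws are 62 mm apart when open, their lips 53 mm. The item belongs midway between jaw_left and jaw_right.
- jaw_right (a point): The same on the right arm.
- rest: Fixed wooden rest of the tongs, 150 mm long, two cross bars 22 mm high (nubs at their ends to 30 mm) on a thin spine. Origin on the desk below the middle between the grip plates; x along the tongs towards the jaws. The bars lie 63 mm behind and 55 mm ahead of it, the rear 70 mm and the front 96 mm wide.
- knob_straight: The knob to lift: straight-sided round dark wooden knob, 26 mm diameter, 40 mm tall, the side straight up to 34 mm and the top domed; 18 to 35 g. Origin at the centre of its underside, z up. It stands loose on one of the two stands.
- knob_mushroom: The knob to leave alone: dark wooden mushroom shape, 40 mm tall, stem 22 mm, head 38 mm diameter. Origin at the centre of its underside. It stands loose on the other stand.
- stand_a: Fixed wooden drying stand, round foot 56 mm, thin column, flat cork top 32 mm across, 40 mm above the desk. Origin on the desk under its centre.
- stand_b: A second drying stand, the same.

How it is judged (in metres and radians):
On the way, in this order (a step that is already met when the one before it is completed fails the run):
1. the gripper has lifted the tongs off their rest, the knob still standing on its stand (contact force between the fingers and tongs above 0.5 N and height (world z) of tongs above 0.04 m and distance of knob_straight from where it was at the start of the episode below 0.015 m and contact force between tongs and knob_straight below 0.05 N), for 0.2 s.
2. the tongs are closed on the straight-sided knob, both jaws pressing it, no finger on it (contact force between the fingers and tongs above 1 N and contact force between tongs_left and knob_straight above 0.3 N and contact force between tongs and knob_straight above 0.6 N and contact force between the fingers and knob_straight below 0.05 N), for 0.2 s.
At the end, for the whole second after the job is handed in: The gripper holds the tongs (over 1 N) and both jaws hold the straight-sided knob (over 0.3 N each), its underside at least 77 mm above the stand's top, tilted less than 0.4 rad, still (under 30 mm/s), no finger on it; the mushroom-shaped knob stands within 10 mm of where it stood (all of step 2 and distance of knob_mushroom from where it was at the start of the episode below 0.01 m and height (world z) of knob_straight above 0.117 m and angle between knob_straight's own z axis and vertical below 0.4 rad and height (world z) of tongs above 0.08 m and linear speed of knob_straight below 0.03 m/s and horizontal distance between knob_straight and tongs above 0.16 m and angle between knob_mushroom's own z axis and vertical below 0.1 rad); the arm keeps its last pose, push and grip.
It fails at once if a finger touches the straight-sided knob's wet varnish (contact force between the fingers and knob_straight above 0.1 N).
It fails at once if a finger touches the mushroom-shaped knob's wet varnish (contact force between the fingers and knob_mushroom above 0.1 N).
It fails at once if the straight-sided knob falls below the top of its stand (height (world z) of knob_straight below 0.03 m).
It fails at once if the mushroom-shaped knob is disturbed (distance of knob_mushroom from where it was at the start of the episode above 0.02 m).
It also fails if it takes over 35 s, if anything falls off the work surface, if the arm or the gripper's body presses on something with over 40 N, if the wrist force passes 120 N, or if a joint passes its speed limit or range.

## Working session

There is one attempt and no reset: what is moved stays moved. The work goes in short steps, Python scripts to look and compute and a shell command to move; the robot and the scene stay as the last step left them, time stands still between calls to the robot, and variables do not carry over. Pictures are saved under pics/ and viewed, at most 10 in all, crops included, and the job is handed in when it is done.

```bash
mkdir -p pics; cat > h.py <<'E'
import numpy as np, cv2
from scipy.spatial.transform import Rotation as R
from plant import bot
def cam(name, obs=None):
    m=bot.camera_model(name); K=np.array([[m['fx'],0,m['cx']],[0,m['fy'],m['cy']],[0,0,1.]])
    if 'T_tool_cam' in m:
        o=obs or bot.get_obs(); T=np.eye(4);T[:3,:3]=R.from_euler('xyz',o['tcp_rot']).as_matrix();T[:3,3]=o['tool_pos']
        T=T@np.array(m['T_tool_cam']); return K,T[:3,:3],T[:3,3]
    q=np.array(m['orientation'],float)
    Rm=q if q.shape==(3,3) else (R.from_euler('xyz',q).as_matrix() if q.size==3 else R.from_quat(q).as_matrix())
    return K,Rm,np.array(m['position'],float)
def ray(c,px):
    K,Rm,p=c; d=Rm@np.linalg.solve(K,[px[0],px[1],1.]); return p,d/np.linalg.norm(d)
def at_z(c,px,z):
    p,d=ray(c,px); return p+d*(z-p[2])/d[2]
def proj(c,X):
    K,Rm,p=c; v=K@(Rm.T@(np.array(X,float)-p)); return v[:2]/v[2]
def tri(rays):
    A=np.zeros((3,3));b=np.zeros(3)
    for p,d in rays:
        M=np.eye(3)-np.outer(d,d);A+=M;b+=M@p
    return np.linalg.solve(A,b)
def snap(name,f=None):
    o=bot.get_obs(); im=bot.capture(name)
    if f: cv2.imwrite('pics/'+f,im[:,:,::-1])
    return im,cam(name,o)
E
python3 - <<'E'
from h import *
ims=[]
for n in ['scene','side','wrist']:
    im,c=snap(n,n+'0.png'); print(n,bot.camera_model(n).get('orientation'),c[2],c[1][:,2])
    for t in ['tongs','knob_straight','knob_mushroom','stand_a','rest','grip_left','jaw_left','jaw_right','tongs_left']:
        print(t,[(round(d['p'],2),np.round(d['pixel']),int(d['mask'].sum())) for d in bot.outline_of(t,n)][:3])
    ims.append(im)
cv2.imwrite('pics/all.png',cv2.resize(np.vstack([np.hstack(ims[:2]),np.hstack([ims[2],ims[2]*0])]),(800,600))[:,:,::-1])
o=bot.get_obs();print(o)
E
```

```text
scene [-2.16352987  0.01272034 -0.66823042] [  98.87544608 -518.92167359  535.65628183] [ 0.50832747  0.65542795 -0.55858516]
tongs [(0.73, array([221., 196.]), 938), (0.66, array([230., 192.]), 248)]
knob_straight [(0.6, array([320., 195.]), 227), (0.28, array([382., 276.]), 653)]
knob_mushroom [(0.95, array([387., 254.]), 399)]
stand_a [(0.8, array([384., 275.]), 617), (0.6, array([318., 216.]), 412)]
rest [(0.72, array([216., 211.]), 210)]
grip_left [(0.88, array([216., 189.]), 443)]
jaw_left [(0.72, array([221., 188.]), 397)]
jaw_right [(0.84, array([230., 203.]), 526)]
tongs_left [(0.73, array([221., 190.]), 466)]
side [-2.08303849 -0.0059162  -0.46908913] [ 146.5653431  -670.69058568  498.5037294 ] [ 0.39663576  0.77618185 -0.49012428]
tongs [(0.98, array([243., 192.]), 1153)]
knob_straight [(0.48, array([331., 200.]), 223)]
knob_mushroom [(0.61, array([381., 254.]), 374)]
stand_a [(0.8, array([377., 282.]), 709), (0.69, array([332., 221.]), 403)]
rest [(0.8, array([234., 201.]), 356), (0.51, array([243., 191.]), 530)]
grip_left [(0.91, array([232., 187.]), 393)]
jaw_left [(0.6
[... 332 characters left out ...]
: 1.5, 'joint_positions': array([ 1.09298997e+00,  3.41962840e-01,  1.52412058e+00, -1.35342789e-05,
        1.27537751e+00, -1.46008593e-01]), 'dq': array([-6.99826156e-04,  1.11727618e-03,  9.47650904e-05, -6.04909257e-06,
        8.10684810e-05,  1.81024253e-04]), 'tau': array([ 1.56826496e-05, -4.31134129e+01, -2.44475573e+01,  7.18049495e-02,
        4.83799190e-02, -2.53711556e-05]), 'tool_pos': array([171.00964325, 496.3840576 , 226.75261323]), 'tcp_rot': array([3.14146422e+00, 3.19745819e-05, 2.80979883e+00]), 'contact_force': array([ 0.47907345, -0.32328933,  0.87555321]), 'moment': array([-0.00452598, -0.02200958, -0.00926715]), 'finger_force': 0.0, 'grip_width': 91.58210093519018}
```

View pics/all.png

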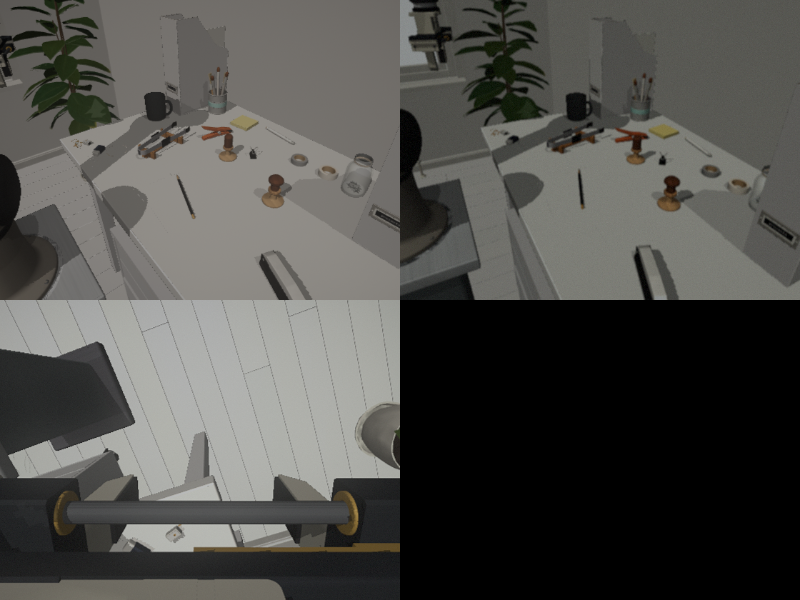

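```bash
python3 - <<'E'
from h import *
S,_=snap('scene'),0;S=S[1]; D=snap('side')[1]
def best(t,n,i=0): return bot.outline_of(t,n)[i]
for t,a,b in [('tongs',0,0),('knob_straight',0,0),('knob_mushroom',0,0),('grip_left',0,0)]:
    p=best(t,'scene')['pixel'];q=best(t,'side')['pixel']; print(t,p,q,tri([ray(S,p),ray(D,q)]).round(),at_z(S,p,30).round(),at_z(D,q,30).round())
for t in ['tongs','jaw_right','jaw_left','rest']:
  for n,c in [('scene',S),('side',D)]:
    m=bot.outline_of(t,n)[0]['mask'];ys,xs=np.nonzero(m)
    P=np.array([at_z(c,(x,y),30)[:2] for x,y in zip(xs,ys)])
    r=cv2.minAreaRect(P.astype(np.float32)); print(t,n,np.round(r[0]),np.round(r[1]),r[2])
ims=[]
for n in ['scene','side']:
    im=cv2.imread(f'pics/{n}0.png')[150:310,170:430]; ims.append(cv2.resize(im,None,fx=1.9*1.6,fy=1.9,interpolation=cv2.INTER_CUBIC) if 0 else cv2.resize(im,(480,296),interpolation=cv2.INTER_CUBIC))
cv2.imwrite('pics/crop1.png',np.vstack(ims))
E
```

```text
tongs [221.7, 193.4] [238.8, 191.1] [513. 227.  21.] [507. 215.  30.] [504. 208.  30.]
knob_straight [319.8, 197.4] [329.6, 197.5] [610.  -7.  87.] [672.  56.  30.] [676.  86.  30.]
knob_mushroom [387.0, 253.5] [381.0, 256.0] [ 589. -199.   72.] [ 632. -170.   30.] [ 632. -153.   30.]
grip_left [219.6, 190.5] [236.8, 184.4] [495. 200.  51.] [510. 229.  30.] [514. 243.  30.]
tongs scene [517. 205.] [223.  86.] 15.901116371154785
tongs side [517. 215.] [220.  92.] 13.381023406982422
jaw_right scene [520. 183.] [207.  37.] 9.157877922058105
jaw_right side [ 630. -154.] [80. 38.] 50.33402633666992
jaw_left scene [520. 235.] [199.  29.] 22.780860900878906
jaw_left side [521. 242.] [206.  36.] 21.994184494018555
rest scene [503. 158.] [148.  76.] 32.32188415527344
rest side [505. 159.] [165.  91.] 32.938114166259766
```

View pics/crop1.png

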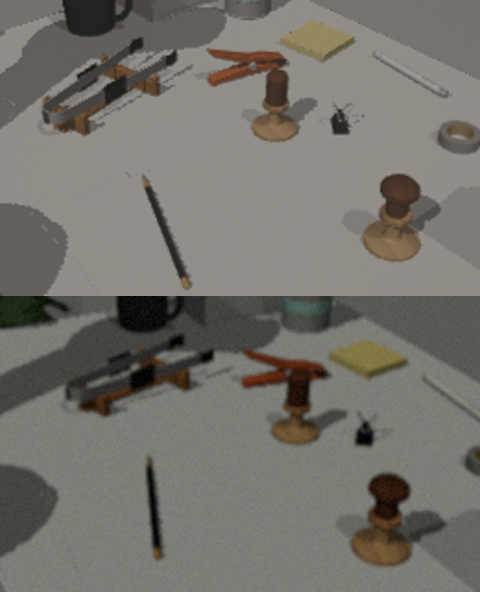

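```bash
python3 -m jog '[[-36,-15,-2,0,0,0],[-36,-15,-2,0,0,0],[-36,-15,0,0,0,0],[-36,-15,0,0,0,0],[-36,-15,0,0,0,0],[-36,-15,0,0,0,0],[-36,-15,0,0,0,0],[-36,-15,0,0,0,0],[-36,-15,0,0,0,0],[-36,-15,0,0,0,0],[-36,-15,0,0,0,0],[-18,-8,0,0,0,0]]'
python3 -m jog '[[0,0,0,0,0,0.149],[0,0,0,0,0,0.149],[0,0,0,0,0,0.149],[0,0,0,0,0,0.149],[0,0,0,0,0,0.149],[0,0,0,0,0,0.149],[0,0,0,0,0,0.149],[0,0,0,0,0,0.149],[0,0,0,0,0,0.149],[0,0,0,0,0,0.149],[0,0,0,0,0,0.149],[0,0,0,0,0,0.149]]'
python3 -m jog '[[0,0,0,0,0,0.149],[0,0,0,0,0,0.149],[0,0,0,0,0,0.149],[0,0,0,0,0,0.149],[0,0,0,0,0,0.149],[0,0,0,0,0,0],[0,0,0,0,0,0]]'
python3 - <<'E'
from h import *
im,c=snap('wrist','w1.png'); print(c[2],c[0])
for t in ['tongs','knob_straight','knob_mushroom','stand_a','rest','grip_left','jaw_left','jaw_right']:
    print(t,[(round(d['p'],2),np.round(d['pixel']),int(d['mask'].sum()),at_z(c,d['pixel'],30).round()) for d in bot.outline_of(t,'wrist')][:3])
E
```

```text
time: 3.6
tool_pos: [508.2, 195.7, 230.6]
tcp_rot: [-3.141, 0.001, 2.808]
contact_force: [1.0, 0.9, 0.4]
grip_width: 91.5
finger_force: 0.0
time: 4.8
tool_pos: [506.1, 198.0, 230.7]
tcp_rot: [-3.142, -0.0, 1.016]
contact_force: [-0.2, -0.1, 0.3]
grip_width: 91.6
finger_force: 0.0
time: 5.5
tool_pos: [506.1, 198.0, 230.7]
tcp_rot: [-3.142, -0.0, 0.281]
contact_force: [-0.6, 0.2, -0.3]
grip_width: 91.7
finger_force: 0.0
[574.80826152 217.34502574 389.0072266 ] [[352.07934655   0.         287.83879351]
 [  0.         352.07934655 209.72980826]
 [  0.           0.           1.        ]]
tongs [(0.9, array([258., 174.]), 1807, array([509., 230.,  30.]))]
knob_straight [(0.81, array([511., 100.]), 1344, array([648.,  12.,  30.]))]
knob_mushroom []
stand_a [(0.57, array([476., 105.]), 1885, array([634.,  43.,  30.]))]
rest [(0.92, array([276., 173.]), 3423, array([515., 212.,  30.])), (0.46, array([304., 169.]), 586, array([527., 187.,  30.]))]
grip_left [(0.72, array([258., 167.]), 1014, array([516., 232.,  30.]))]
jaw_left [(0.77, array([255., 172.]), 819, array([510., 234.,  30.])), (0.43, array([303., 161.]), 878, array([535., 189.,  30.]))]
jaw_right [(0.78, array([306., 165.]), 717, array([531., 185.,  30.]))]
```

View pics/w1.png

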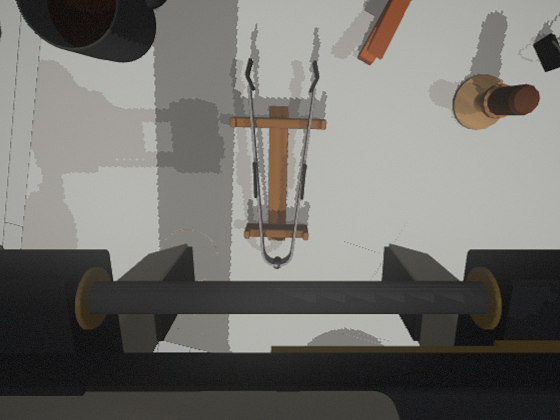

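The wrist view shows the tongs with hinge at (278,264), grip plates at (256,180)/(303,182) and jaw tips at (250,75)/(316,74). The straight knob on its stand is at about (511,100).

```bash
python3 - <<'E'
from h import *
c=cam('wrist')
for z in (22,30,38,45):
    h=at_z(c,(278,262),z);gl=at_z(c,(256,180),z);gr=at_z(c,(303,182),z);jl=at_z(c,(250,75),z);jr=at_z(c,(316,74),z)
    g=(gl+gr)/2;j=(jl+jr)/2;n=np.linalg.norm
    print(z,h.round(),g.round(),j.round(),'gw',n(gl-gr).round(),'hg',n(g-h).round(),'jw',n(jl-jr).round(),'hj',n(j-h).round(),'yaw',np.arctan2(*(j-h)[1::-1]).round(3),np.arctan2(*(g-h)[1::-1]).round(3))
# heights by two views
S=snap('scene')[1];D=snap('side')[1];W=snap('wrist')[1]
for t in ['knob_straight','tongs','knob_mushroom']:
    r=[]
    for n,cc in [('scene',S),('side',D),('wrist',W)]:
        o=bot.outline_of(t,n)
        if o:
            m=o[0]['mask'];ys,xs=np.nonzero(m); px=((xs.min()+xs.max())/2,(ys.min()+ys.max())/2) if t!='tongs' else o[0]['pixel']
            print(t,n,o[0]['p'],px,m.sum(),xs.min(),xs.max(),ys.min(),ys.max()); r.append(ray(cc,px))
    print(t,tri(r).round(), tri(r[:2]).round())
# known stand foot centre at z0, knob top at z80 wrist
print('foot',at_z(W,(478,101),0).round(),'top',at_z(W,(521,99),78).round())
print('foot S',at_z(S,(170+275*260/480,150+127*160/296),0).round(),'top S',at_z(S,(170+278*260/480,150+72*160/296),80).round())
print('foot D',at_z(D,(170+296*260/480,150+(430-296)*160/296),0).round())
print('M foot S',at_z(S,(170+392*260/480,150+240*160/296),0).round(),'D',at_z(D,(170+382*260/480,150+(546-296)*160/296),0).round())
E
```

```text
22 [417. 183.  22.] [506. 207.  22.] [609. 232.  22.] gw 50.0 hg 93.0 jw 65.0 hj 198.0 yaw 0.246 0.253
30 [420. 184.  30.] [508. 207.  30.] [608. 231.  30.] gw 49.0 hg 91.0 jw 63.0 hj 194.0 yaw 0.246 0.253
38 [424. 185.  38.] [509. 207.  38.] [608. 231.  38.] gw 48.0 hg 88.0 jw 62.0 hj 190.0 yaw 0.246 0.253
45 [427. 186.  45.] [511. 207.  45.] [607. 231.  45.] gw 47.0 hg 87.0 jw 61.0 hj 186.0 yaw 0.246 0.253
knob_straight scene 0.61 (np.float64(319.5), np.float64(197.0)) 194 314 325 188 206
knob_straight side 0.49 (np.float64(331.0), np.float64(199.5)) 218 325 337 190 209
knob_straight wrist 0.97 (np.float64(513.0), np.float64(98.0)) 1345 487 539 83 113
knob_straight [642.  28.  59.] [629.  14.  69.]
tongs scene 0.76 [226.5, 199.7] 945 193 265 170 217
tongs side 0.92 [242.5, 192.3] 1069 205 285 170 206
tongs wrist 0.59 [255.2, 170.2] 1881 244 318 58 268
tongs [517. 228.   9.] [494. 168.  44.]
knob_mushroom scene 0.97 (np.float64(386.5), np.float64(255.5)) 393 376 397 244 267
knob_mushroom side 0.93 (np.float64(380.5), np.float64(258.5)) 382 370 391 247 270
knob_mushroom [ 589. -198.   66.] [ 589. -198.   66.]
foot [642.  27.   0.] top [640.  31.  78.]
foot S [642.  26.   0.] top S [640.  23.  80.]
foot D [646.  33.   0.]
M foot S [ 598. -193.    0.] D [ 599. -188.    0.]
```

```bash
python3 -m jog '[[6,-8,20,0,0,0.03],[0,0,40,0,0,0],[0,0,40,0,0,0],[0,0,36,0,0,0],[0,0,20,0,0,0],[0,0,0,0,0,0],[0,0,0,0,0,0]]'
python3 - <<'E'
from h import *
im,c=snap('wrist','w2.png')
for t in ['tongs','knob_straight','grip_left','grip_right']:
    print(t,[(round(d['p'],2),np.round(d['pixel']),int(d['mask'].sum()),at_z(c,d['pixel'],30).round()) for d in bot.outline_of(t,'wrist')][:3])
o=bot.get_obs();x=o['tool_pos'];print(x,proj(c,x), [proj(c,x+[0,0,-30])])
E
```

```text
time: 7.25
tool_pos: [510.1, 207.4, 75.2]
tcp_rot: [-3.142, -0.0, 0.247]
contact_force: [-0.1, -0.4, 0.8]
grip_width: 92.0
finger_force: 0.0
tongs [(0.64, array([243., 173.]), 4895, array([541., 242.,  30.]))]
knob_straight []
grip_left [(0.91, array([242., 175.]), 2374, array([539., 242.,  30.])), (0.21, array([333., 169.]), 2383, array([556., 192.,  30.]))]
grip_right [(0.67, array([328., 167.]), 2451, array([556., 194.,  30.]))]
[510.45128046 207.52004616  76.09075384] [286.87201645 265.57403456] [array([287.00375905, 243.54592992])]
```

View pics/w2.png

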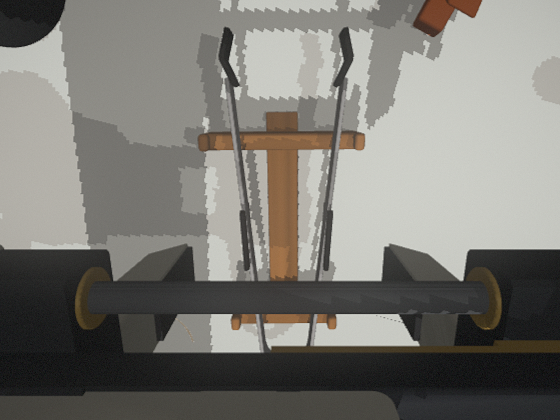

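The plates' midpoint at (287,240) matches the projected TCP (287,243), so the gripper is centred. I'll descend, squeeze to 49 % and lift.

```bash
python3 -m jog '[[0,0,25,0,0,0],[0,0,25,0,0,0],[0,0,14,0,0,0],[0,0,0,0,0,0],[0,0,0,0,0,0]]'
python3 -m jog '[[0,0,0,0,0,0],[0,0,0,0,0,0],[0,0,0,0,0,0],[0,0,0,0,0,0],[0,0,0,0,0,0],[0,0,0,0,0,0]]' 49
```

```text
time: 8.0
tool_pos: [510.2, 207.5, 11.5]
tcp_rot: [-3.142, -0.001, 0.247]
contact_force: [0.4, 0.1, 0.1]
grip_width: 91.8
finger_force: 0.0
time: 8.6
tool_pos: [509.7, 207.4, 10.8]
tcp_rot: [-3.141, -0.0, 0.247]
contact_force: [0.2, 1.2, 0.9]
grip_width: 48.6
finger_force: 5.2
```

```bash
python3 -m jog '[[0,0,0,0,0,0],[0,0,0,0,0,0],[0,0,-8,0,0,0],[0,0,-12,0,0,0],[0,0,-20,0,0,0],[0,0,-20,0,0,0],[0,0,-20,0,0,0],[0,0,-10,0,0,0],[0,0,0,0,0,0],[0,0,0,0,0,0]]' 47
python3 - <<'E'
from h import *
im,c=snap('wrist','w3.png')
E
```

```text
time: 9.6
tool_pos: [509.3, 207.2, 100.5]
tcp_rot: [-3.142, 0.0, 0.247]
contact_force: [0.4, -0.5, -0.7]
grip_width: 43.4
finger_force: 5.9
```

View pics/w3.png

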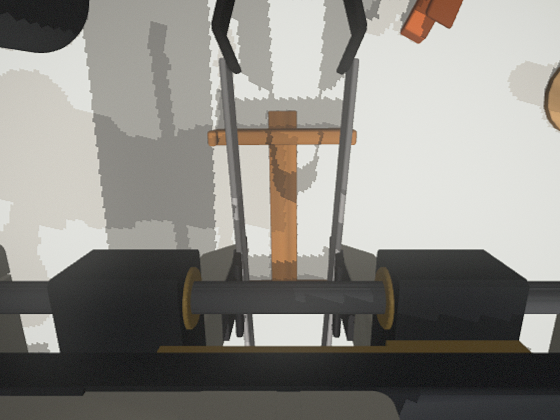

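Tongs are held and lifted, with the jaw V middles at about (214,25) and (365,25) and the lips at (238,72)/(343,72). Next I compute the jaw centre in tool coordinates and the approach to the knob.

```bash
python3 - <<'E'
from h import *
o=bot.get_obs();c=cam('wrist',o);x=o['tool_pos'];Rt=R.from_euler('xyz',o['tcp_rot']).as_matrix()
for q in [(85,0),(100,0),(115,0),(100,24),(100,-24),(85,19),(85,-19)]:
    print(q,[proj(c,x+Rt@np.array([*q,-h])).round() for h in (11,19,27)])
print(x)
E
```

```text
(85, 0) [array([287.,  78.]), array([287.,  76.]), array([287.,  73.])]
(100, 0) [array([287.,  36.]), array([287.,  31.]), array([287.,  26.])]
(115, 0) [array([287.,  -8.]), array([287., -16.]), array([287., -24.])]
(100, 24) [array([350.,  36.]), array([353.,  31.]), array([358.,  26.])]
(100, -24) [array([224.,  36.]), array([220.,  31.]), array([216.,  26.])]
(85, 19) [array([335.,  78.]), array([338.,  76.]), array([341.,  73.])]
(85, -19) [array([238.,  78.]), array([236.,  76.]), array([232.,  73.])]
[509.08432544 207.13879938  99.98755062]
```

```bash
python3 -m jog '[[-1,10,0,0,0,0],[-2,20,0,0,0,0],[-2,25,0,0,0,0],[-2,25,0,0,0,0],[-2,25,0,0,0,0],[-2,25,0,0,0,0],[-2,25,0,0,0,0],[-1,25,0,0,0,0],[-1,15,0,0,0,0],[0,10,0,0,0,0],[0,0,0,0,0,0],[0,0,0,0,0,0]]'
python3 - <<'E'
from h import *
im,c=snap('wrist','w4.png');o=bot.get_obs();print(o['tool_pos'],o['grip_width'],o['finger_force'])
Rt=R.from_euler('xyz',o['tcp_rot']).as_matrix()
for t in ['knob_straight','stand_a','tongs']:
  for d in bot.outline_of(t,'wrist')[:2]:
    ys,xs=np.nonzero(d['mask']);print(t,round(d['p'],2),xs.min(),xs.max(),ys.min(),ys.max(),np.round(d['pixel']))
J=o['tool_pos']+Rt@np.array([100,1,-19.]);print('jaw',J)
for z in (0,40,60,80): print(z,proj(c,[J[0],J[1],z]).round())
E
```

```text
time: 10.85
tool_pos: [545.0, 5.3, 100.5]
tcp_rot: [-3.141, 0.0, 0.247]
contact_force: [-0.1, 1.6, 0.5]
grip_width: 43.5
finger_force: 5.9
[544.90161216   5.64242901 100.55392601] 43.653026990354434 5.850918889045715
knob_straight 0.72 265 317 26 86 [294.  54.]
stand_a 0.78 518 559 173 244 [542. 211.]
stand_a 0.72 249 331 32 113 [290.  90.]
tongs 0.95 211 365 0 345 [239. 149.]
jaw [642.11197804  29.14995873 119.51548745]
0 [288.  70.]
40 [288.  62.]
60 [288.  57.]
80 [288.  50.]
```

View pics/w4.png

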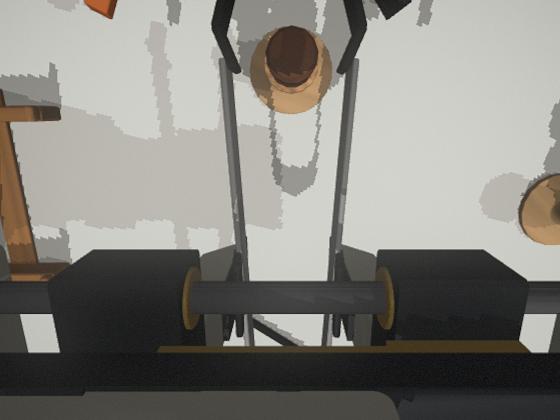

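The knob top is centred at about (292,54) and its foot at (290,72). The jaws' centre projects to (288,51)/(288,70), so I shift +2 mm in y and -1 in x, then descend round it.

```bash
python3 -m jog '[[-1,2,6,0,0,0],[0,0,10,0,0,0],[0,0,12,0,0,0],[0,0,12,0,0,0],[0,0,12,0,0,0],[0,0,8,0,0,0],[0,0,2,0,0,0],[0,0,0,0,0,0],[0,0,0,0,0,0]]'
python3 - <<'E'
from h import *
im,c=snap('wrist','w5.png')
cv2.imwrite('pics/w5c.png',cv2.resize(im[:150,170:410],None,fx=2,fy=2)[:,:,::-1])
E
```

```text
time: 11.95
tool_pos: [545.1, 2.6, 39.1]
tcp_rot: [3.141, -0.001, 0.247]
contact_force: [0.2, 0.1, -0.7]
grip_width: 43.0
finger_force: 5.9
```

View pics/w5c.png

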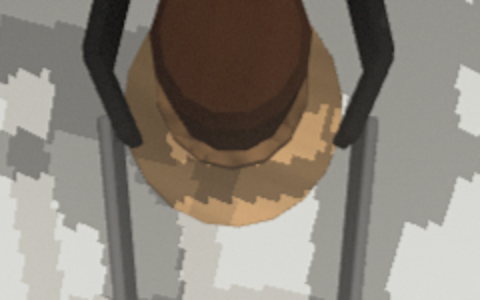

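The knob sits between the jaws, about 1 mm left of centre (crop columns 153–310 against jaws 85–392). I'll nudge and close in steps.

```bash
python3 -m jog '[[0,-1,0,0,0,0],[0,0,0,0,0,0]]' 43
python3 -m jog '[[0,0,0,0,0,0],[0,0,0,0,0,0],[0,0,0,0,0,0]]' 39
python3 -m jog '[[0,0,0,0,0,0],[0,0,0,0,0,0],[0,0,0,0,0,0]]' 36
python3 -m jog '[[0,0,0,0,0,0],[0,0,0,0,0,0],[0,0,0,0,0,0],[0,0,0,0,0,0],[0,0,0,0,0,0]]' 30
python3 - <<'E'
from h import *
im,c=snap('wrist','w6.png')
cv2.imwrite('pics/w6c.png',cv2.resize(im[:150,170:410],None,fx=2,fy=2)[:,:,::-1])
E
```

```text
time: 12.2
tool_pos: [544.6, 3.7, 39.1]
tcp_rot: [3.141, -0.001, 0.247]
contact_force: [0.4, -0.1, -0.8]
grip_width: 39.8
finger_force: 7.4
time: 12.5
tool_pos: [544.5, 3.6, 38.8]
tcp_rot: [-3.142, -0.0, 0.247]
contact_force: [-0.5, 0.7, -0.8]
grip_width: 35.9
finger_force: 8.4
time: 12.8
tool_pos: [544.5, 3.7, 38.7]
tcp_rot: [-3.142, -0.0, 0.247]
contact_force: [-0.2, 0.2, -1.2]
grip_width: 33.6
finger_force: 30.0
time: 13.3
tool_pos: [544.5, 3.6, 38.7]
tcp_rot: [-3.142, -0.0, 0.247]
contact_force: [-0.4, -0.2, -0.6]
grip_width: 34.1
finger_force: 30.0
```

View pics/w6c.png

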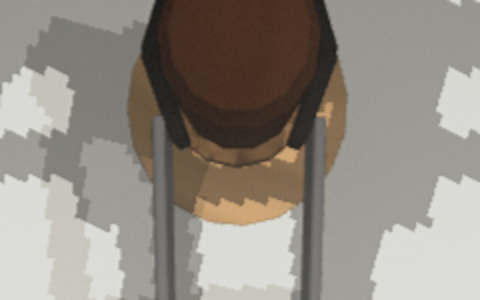

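The jaws are closed round the knob (34 mm, 30 N), with the knob upright in the V grooves at crop columns 160–322. I'll lift 95 mm.

```bash
python3 -m jog '[[0,0,-4,0,0,0],[0,0,-8,0,0,0],[0,0,-10,0,0,0],[0,0,-12,0,0,0],[0,0,-12,0,0,0],[0,0,-12,0,0,0],[0,0,-12,0,0,0],[0,0,-10,0,0,0],[0,0,-8,0,0,0],[0,0,-5,0,0,0],[0,0,-2,0,0,0],[0,0,0,0,0,0]]'
python3 -m jog '[[0,0,0,0,0,0],[0,0,0,0,0,0],[0,0,0,0,0,0],[0,0,0,0,0,0],[0,0,0,0,0,0]]'
python3 - <<'E'
from h import *
w,_=snap('wrist','w7.png');s,_=snap('scene','s7.png')
cv2.imwrite('pics/end.png',np.vstack([cv2.resize(w[:150,170:410],(480,300)),cv2.resize(s[140:290,220:460],(480,300),interpolation=cv2.INTER_CUBIC)])[:,:,::-1])
E
```

```text
time: 14.55
tool_pos: [544.4, 3.7, 133.7]
tcp_rot: [-3.141, 0.0, 0.247]
contact_force: [0.2, -0.2, -0.6]
grip_width: 34.0
finger_force: 30.0
time: 15.05
tool_pos: [544.4, 3.6, 133.6]
tcp_rot: [-3.141, 0.0, 0.247]
contact_force: [0.1, 0.6, -0.4]
grip_width: 33.9
finger_force: 30.0
```

View pics/end.png

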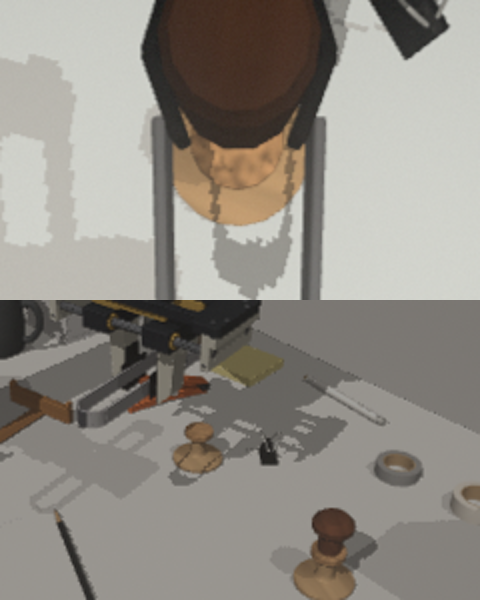

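The knob is in the jaws (crop 160–322), its stand is empty at (198,440), and the mushroom knob is still standing at (333,530).

```bash
python3 -c "
from plant import bot
print(bot.close_job())"
```

```text
the job is handed in; nothing more can be done
None
```

I handed the job in with the straight-sided knob held still and upright in the tongs, about 95 mm above its stand; no verdict came back, but in the last picture the mushroom knob was still standing on its stand.

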